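# Prop the soft-close guard and set the turntable's trim knob

## Robot

A 7-joint arm with a two-finger parallel gripper is mounted at the origin on the work surface. World frame = base frame: x ahead of the robot, y to its left, z up, the work surface at z = 0. Lengths are in m, angles in degrees, forces in N, time in s.
With the tool pointing down it reaches from about 0.425 to 0.875 m from the base axis. Payload 4.7 kg.
Tool frame: the origin (TCP) lies midway between the tips of the shut fingers; the grasp point (between the pads) lies 19 mm behind it; z points along the fingers, y is the direction in which the jaws open and shut (so a half turn about z gives the same grasp; the last joint's range is limited). The gripper opens to 87 mm and grips with 3 to 60 N. Pads are 19 mm wide; open, the fingers measure 117 mm over their backs; the gripper's body (75 mm by 190 mm) begins 51 mm behind the grasp point.
Start: joints at [70.193, 18.392, -4.016, 83.108, 1.295, 78.541, -3.26], TCP at [0.229, -0.608, 0.223] pointing down, gripper open.
Joint ranges: [-163.93, 163.93], [-17.29, 119.83], [-79.2, 71.16], [3.27, 140.29], [-89.18, 269.18], [5.43, 117.66], [-154.24, 154.24]. Speed limits (degrees/s): [147.25, 147.25, 180, 180, 180, 180, 180].

## Interface

Orientations are given as [roll, pitch, yaw] about the fixed x, y, z axes, in that order (R = Rz(yaw) Ry(pitch) Rx(roll)).
In Python, from cell import env gives the robot as it stands.
- The arm moves only by the tool apply_moves, never from a script. Its argument "targets" is a list of rows, each a list of 2 entries, a list of its own where there are three numbers: the shift along the world's x, y, z in mm, then the turn, a rotation vector about the world's x, y, z in rad. A call has 1 to 8 rows; each row is the pose to reach, as a shift and turn from the pose commanded when the call began; what a row does not reach only later rows make up. A row lasts 1/10 s, in which the tool goes at most 50 mm and 8.59 degrees, less where a joint would pass 70% of its speed; a pose out of reach is approached as far as the arm can. A call with a gripper value outside its range is refused whole. "hand" is the finger opening in mm, from 0 to 87, set as the call begins (left out, the last holds). The fingers move at their own pace and stop on an object; "squeeze" is the grip in N (left out, the last holds). Time passes only in rows, so rows that repeat a pose let the fingers close. It gives the time, the measured TCP pose, the force and the opening at its end, in the units of the state.
- env.get_obs(): the state, without advancing time (a new reading comes with each control period).
- env.read_camera(name): name is "side" or "top"; returns a dict with "image" (420x560x3 uint8, red, green, blue), "camera_matrix" (3x3 intrinsics, pixels), "camera_from_world" (4x4, takes a point from world to camera coordinates). Camera axes: x right, y down, z forward; pixel columns grow to the right and rows downward; lengths in m; the calibration is good to about 2 mm. A picture is of the moment at which its call begins. There is no depth.
- env.sign_off(): hands the job in, once; it reports no verdict.
Trained networks look in a picture, given as the dict that the camera call returned (one of the last four; its "shot" number tells which), for a name from the list of things; names that differ only in an ending like _2 or _b are one class to them, and where a whole thing is asked for, a point or a joint stands for the part that bears it (a point fixed in the world has none). Each returns a list of dicts, best first, with "conf" (0 to 1); they miss things now and then, are a little off and sometimes report something else, mostly with a low value. They report only what shows in the picture. A call takes as long as a camera call. They do not tell look-alikes from the thing itself.
- env.regions_of(picture, target): "region" (420x560 bool, what is visible of it) and "rect" ([left, top, right, bottom] in pixels, round what is visible of it).
The state is a dict: "time_s": time; "qpos": joint angles; "joint_velocities": joint speeds; "effort": joint torques, N m; "tool_pos": TCP position; "tool_rot": TCP orientation; "force": force on the tool from outside, world axes, zero at the start; "wrist_torque": the same for the moment, N m; "grip_width": finger opening in m.
Only numpy, scipy, OpenCV 4.12 (cv2) and the standard library are available. Lean on these libraries where they do the work, as an engineer would, in place of code of your own. Each camera call takes 0.05 s, during which the arm holds its last target. There are 200 camera calls.

## Task

On the turntable's control box, swing the soft-close guard right up by its side stub, then take the steel stay pin from its pine rest and seat it fully home in the socket of the steel insert that the guard had covered, so that the pin keeps the guard open; the insert is clamped anywhere along its short track, so find the socket by feel or by eye. Then turn the black trim knob clockwise until its white pointer line meets the raised mark on the deck, and let go. Work gently: do not press the pin hard on the box or strain the guard past its stop, and leave the bottle, the lens cap and the prism where they are.

Things in the scene. Friction and masses are not known exactly. Their poses are not given: they have to be found in the camera images.
- console: White control box, grey deck, 130 x 130 mm, 55 mm tall, fixed. Origin: centre of its underside; x points from its front edge to the hinge edge, y left seen along +x, z up. Guard's hinge line parallel to y at x = +45, z = 58 mm. Middle of the socket's track at (+29, +40), knob axis at (+3, -28) mm. Its front edge faces away from the robot (yaw pi, give or take 0.4).
- cover (a joint): Grey tray-shaped guard, 80 deep (x) x 126 wide (y) x 44 mm tall: 0 shut over knob and socket, 1.80 rad at its stop, leaning back. The front edge swings up and back; top then 150 mm above the table. Weak spring, strong damper: lifting at 0.3 rad/s takes some 6 N; let go at the stop it sinks to 1.5 rad in 25 s. A flange inside its left wall rests on the seated pin at about 1.37 rad.
- stub (a point): Middle of the guard's round aluminium side stub, 12 mm diameter, 42 mm long, parallel to the hinge line, out of the right (-y) wall: free to be pinched across x, and can turn in the fingers as the guard swings. Moves on a 72 mm arc; shut, it is 66 mm in front of (-x) and 28 mm above the hinge line, 84 mm to -y of the console's middle, 86 mm above the table.
- hinge (a point): Middle of the guard's hinge line, 58 mm above the table, fixed to the console.
- track (a point): Middle, at deck height (55 mm above the table), of the track of a steel insert, 26 x 32 mm, flush in the deck, clamped anywhere up to 6 mm either way along the console's y. The socket at the insert's middle is a square-sided hole, 16 (x) x 17 mm (y), 22 mm deep. It is 16 mm in front of the hinge line: fingers fit one to each side along y, with the guard nearly at its stop.
- pin_mid (a point): Middle (half-way up) of the loose steel stay pin, 14 mm in diameter, 88 mm long, about 0.1 kg, with a chamfered foot; its z axis is up. It starts upright in a 17 mm hole, 20 mm deep, in its rest, standing 68 mm out of it. Fully home in the socket its middle is 22 mm above the deck and 66 mm of it stands above the deck.
- rest: Pine rest block 60 x 60 x 30 mm, fixed; origin at the centre of its underside.
- knob (a joint): Black trim knob, axis vertical, 0 to 1.6 rad, growing clockwise seen from above; stiff, with about 0.1 N m of friction, and stays where it is left. At 1.05 rad the white pointer line on its top meets the raised white mark on the deck; it starts somewhere between 0 and 0.3 rad.
- knob_grip (a point): On the knob's axis, 83 mm above the table: middle of its grip bar, 38 long, 10 thick, 26 mm tall (top 93 mm above the table), on a round foot 40 mm across, 12 mm tall. Its x axis runs along the bar to the pointer end: at joint 0, 0.60 rad counter-clockwise (from above) of the direction from knob straight to the console's front edge; at the mark, 0.45 rad clockwise of it.
- bottle: Sealed empty stainless bottle, 64 mm in diameter, 172 mm tall, 0.22 kg, bystander; origin at the centre of its underside.
- lenscap: Grey plastic lens rear cap, 62 mm in diameter, 18 mm tall, bystander; origin at the centre of its underside.
- prism: Triangular glass prism lying on a long face, 60 x 30 x 26 mm, bystander; origin within it.
Mind the look-alikes: they are no part of the job. Leave any green or purple look-alike of the console alone.

How it is judged (in metres and radians):
On the way, in this order (a step that is already met when the one before it is completed fails the run):
1. the guard is swung up to 1.6 rad or more (value of joint cover above 1.6 rad), for 0.1 s.
2. the stay pin is fully home in the socket and the guard is still open (z of pin_mid in the frame of track below 0.026 m and x of pin_mid in the frame of track between -0.005 and 0.005 m and y of pin_mid in the frame of track between -0.011 and 0.011 m and value of joint cover above 1.2 rad), for 0.2 s.
3. the knob's pointer is on the mark (value of joint knob between 0.96 and 1.14 rad), for 0.2 s.
At the end, for the whole second after the job is handed in: The stay pin stands at rest in the socket, within 4 mm of fully home and 0.2 rad of upright; the guard is open beyond 1.2 rad; the knob is at 1.05 rad within 0.09 rad (all of step 2 and all of step 3 and angle between pin_mid's own z axis and vertical below 0.2 rad and linear speed of pin below 0.02 m/s); the robot touches nothing.
It fails at once if the pin is pressed on the control box with more than 40 N (contact force between pin and console above 40 N).
It fails at once if the guard is strained beyond its stop (value of joint cover above 1.9 rad).
It fails at once if the bottle is disturbed (distance of bottle from where it was at the start of the episode above 0.03 m).
It fails at once if the lens cap is disturbed (distance of lenscap from where it was at the start of the episode above 0.03 m).
It fails at once if the prism is disturbed (distance of prism from where it was at the start of the episode above 0.03 m).
It also fails if it takes over 72 s, if anything falls off the work surface, if the arm or the gripper's body presses on something with over 40 N, if the wrist force passes 120 N, or if a joint passes its speed limit or range.

## Working session

There is one attempt and no reset: what is moved stays moved. The work goes in short steps, Python scripts to look and compute and a tool call to move; the robot and the scene stay as the last step left them, time stands still between calls to the robot, and variables do not carry over. Pictures are saved under pics/ and viewed, about 8 in all and at most 12, crops included, and the job is handed in when it is done.

Besides the shell and the picture viewer there is one more tool, called after "Emit:" as name(argument=value, ...) on one line, values as JSON. apply_moves: Moves the arm, as the interface text tells. Its arguments: {"type":"object","properties":{"targets":{"type":"array","items":{"type":"array"}},"hand":{"type":"number"},"squeeze":{"type":"number"}},"required":["targets"]}

```bash
mkdir -p pics
python3 - <<'E'
from cell import env
import cv2,numpy as np
o=env.get_obs();print(o)
for n in("side","top"):
    p=env.read_camera(n);cv2.imwrite(f"pics/{n}0.png",p["image"][:,:,::-1])
    print(n,p["camera_matrix"].tolist(),np.round(p["camera_from_world"],4).tolist(),p["shot"])
    for t in("console","cover","stub","pin_mid","rest","knob","bottle","lenscap","prism"):
        print(t,[(r["rect"],round(r["conf"],2)) for r in env.regions_of(p,t)][:4])
E
```

```text
{'time_s': 0.0, 'qpos': array([70.19246898, 18.43924734, -4.01712131, 83.17383344,  1.29383852,
       78.54144269, -3.25941537]), 'joint_velocities': array([ 0.04221525, -0.01420234, -0.01044744, -0.12738251,  0.00973473,
       -0.01654758, -0.08720235]), 'effort': array([ 4.55195513e-04, -4.91289890e+01, -4.03510798e-01, -3.12526703e+01,
       -6.38734270e-02,  4.39544418e-02,  1.82615640e-04]), 'tool_pos': array([ 0.22864185, -0.60787087,  0.22146897]), 'tool_rot': array([-1.79890662e+02,  4.10202502e-03,  2.06191224e+01]), 'force': array([-0.75947003,  0.02080072, -0.19931261]), 'wrist_torque': array([-0.03758234, -0.030142  , -0.03372644]), 'grip_width': 0.08716034531721657}
side [[415.4613953304149, 0.0, 283.92582992446614], [0.0, 415.4613953304149, 210.16811579482544], [0.0, 0.0, 1.0]] [[0.9975, -0.0697, -0.0116, -0.5284], [-0.0575, -0.706, -0.7059, 0.1226], [0.041, 0.7048, -0.7082, 1.065], [0.0, 0.0, 0.0, 1.0]] 1
console [([303.5, 115.3, 360.8, 174.1], 0.69), ([161.9, 261.2, 242.8, 363.0], 0.59), ([253.7, 193.5, 318.0, 266.7], 0.58)]
cover [([263.0, 193.2, 307.0, 249.3], 0.
[... 771 characters left out ...]
669], [0.1657, 0.0014, -0.9862, 1.2183], [0.0, 0.0, 0.0, 1.0]] 2
console [([321.6, 260.4, 389.6, 321.1], 0.8), ([232.6, 196.2, 302.4, 252.3], 0.67), ([109.5, 136.4, 181.8, 197.0], 0.66)]
cover [([232.9, 200.5, 300.9, 243.8], 0.89), ([321.4, 266.0, 387.8, 317.4], 0.88), ([108.2, 142.1, 176.1, 185.5], 0.69)]
stub [([236.2, 201.1, 302.9, 240.5], 0.91), ([110.3, 143.2, 175.6, 184.4], 0.91), ([321.7, 270.2, 387.9, 318.1], 0.74)]
pin_mid [([388.1, 223.0, 397.7, 230.6], 0.58)]
rest [([376.4, 216.5, 403.0, 243.5], 0.79)]
knob [([345.7, 157.3, 368.5, 172.8], 0.52)]
bottle [([145.7, 229.4, 182.5, 257.5], 0.65)]
lenscap [([198.0, 159.0, 221.1, 177.5], 0.91)]
prism [([347.8, 156.6, 366.9, 171.6], 0.69)]
```

View pics/top0.png

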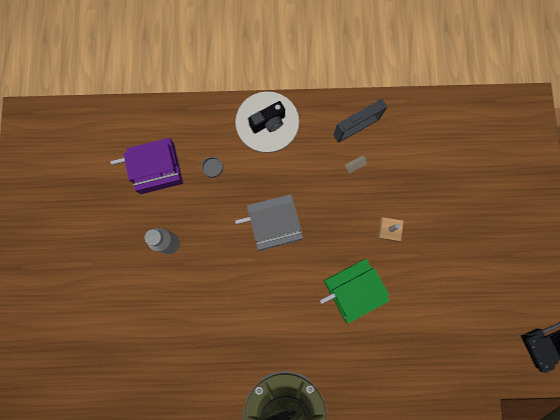

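View pics/side0.png

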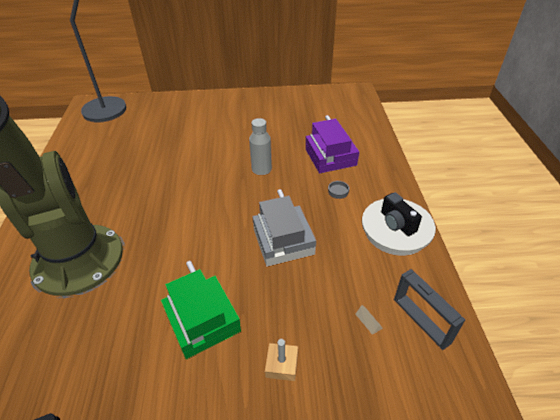

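Three boxes are visible in the top view: purple (150,165), grey/white (275,222) and green (357,291). The grey guard on the white box is the one meant, because green and purple are excluded. I'll confirm it in an enlarged crop.

Run:
```python
import cv2,numpy as np
t=cv2.imread("pics/top0.png");s=cv2.imread("pics/side0.png")
a=cv2.resize(t[185:265,225:325],None,fx=4,fy=4,interpolation=cv2.INTER_CUBIC)
b=cv2.resize(s[180:280,240:340],None,fx=4,fy=4,interpolation=cv2.INTER_CUBIC)
c=cv2.resize(t[210:250,370:410],None,fx=4,fy=4,interpolation=cv2.INTER_CUBIC)
d=cv2.resize(s[330:390,255:305],None,fx=4,fy=4,interpolation=cv2.INTER_CUBIC)
im=np.zeros((600,800,3),np.uint8);im[:320,:400]=a;im[:400,400:]=b;im[400:560,:160]=c;im[360:600,170:370]=d
cv2.imwrite("pics/crop1.png",im)
```

```text
(no output)
```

View pics/crop1.png

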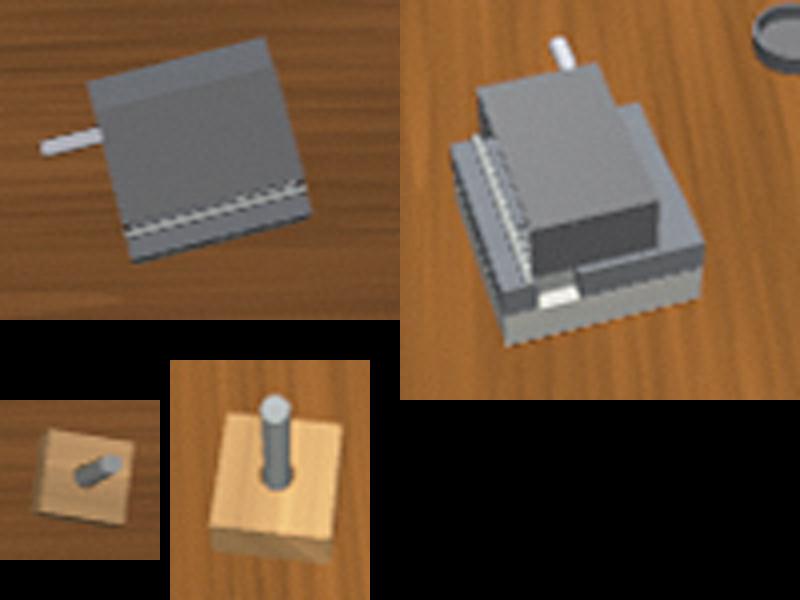

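The crop confirms the white box with the grey deck and guard. In the top view the stub tip is at about (236,222), and the deck corners are at about (247,206), (292,194) and (302,237). Next I'll fit the poses.

```bash
cat > h.py <<'E'
import numpy as np,cv2
from scipy.optimize import least_squares
K={"side":np.array([[415.4614,0,283.9258],[0,415.4614,210.1681],[0,0,1]]),"top":np.array([[444.2553,0,276.9755],[0,444.2553,208.4545],[0,0,1]])}
def setup():
    from cell import env
    C={}
    for n in("side","top"):
        p=env.read_camera(n);C[n]=(p["camera_matrix"],np.array(p["camera_from_world"]),p["image"])
    return C
def proj(C,n,P):
    K,T=C[n][0],C[n][1];q=(T[:3,:3]@np.atleast_2d(P).T+T[:3,3:]);q=K@q;return (q[:2]/q[2]).T
def tri(C,obs,z=None):
    f=lambda p:np.concatenate([proj(C,n,p)[0]-uv for n,uv in obs]+([[ (p[2]-z)*2000]] if z is not None else []))
    r=least_squares(f,[.5,0,.1]);return r.x,np.round(r.fun,1)
def w(pose,p):
    x,y,a=pose;c,s=np.cos(a),np.sin(a);p=np.atleast_2d(p)/1000.
    return np.c_[x+c*p[:,0]-s*p[:,1],y+s*p[:,0]+c*p[:,1],p[:,2]]
E
python3 - <<'E'
from h import *
C=setup()
ob=[("top",(-65,-65,55),(247,206)),("top",(-65,65,55),(291.8,194.5)),("top",(-21,-105,86),(236,222)),("top",(-21,-63,86),(250.75,218.5)),
("top",(65,65,55),(302.2,237)),("top",(65,-65,55),(257.8,247.2)),
("side",(-65,65,55),(315.75,240.75)),("side",(65,65,55),(265.75,252.5)),("side",(65,-65,55),(253.2,216.2)),("side",(-65,-65,55),(300,206.2)),("side",(-21,-105,86),(279,190.7))]
f=lambda q:np.concatenate([proj(C,n,w(q,p))[0]-uv for n,p,uv in ob])
r=least_squares(f,[.55,0,np.pi],loss="soft_l1");q=r.x;print(q,np.degrees(q[2]));print(np.round(f(q).reshape(-1,2),1).tolist())
for n,p in dict(stub=(-21,-84,86),hinge=(45,0,58),track=(29,40,55),knob=(3,-28,83)).items(): print(n,w(q,p).round(4))
print("pin top",tri(C,[("top",(398,226)),("side",(281.25,342.5))]),tri(C,[("top",(398,226)),("side",(281.25,342.5))],.098))
print("pin base",tri(C,[("top",(391,229.5)),("side",(281.75,360.))],.03))
E
```

```text
[0.52973738 0.01256943 3.36646571] 192.88427719368977
[[0.2, -1.2], [-0.2, -0.8], [0.0, -0.3], [0.1, -0.6], [1.1, 0.8], [0.4, 2.1], [0.4, -0.4], [-0.4, 0.1], [-0.8, -0.5], [-0.5, -1.0], [0.4, -0.3]]
stub [[0.5315 0.0991 0.086 ]]
hinge [[0.4859 0.0025 0.058 ]]
track [[ 0.5104 -0.0329  0.055 ]]
knob [[0.5206 0.0392 0.083 ]]
pin top (array([ 0.50295863, -0.32092199,  0.09660323]), array([-0. , -0.2, -0.2,  0. ])) (array([ 0.50289826, -0.32124173,  0.09798127]), array([ 0.2, -0.3, -0.2, -0.2, -0. ]))
pin base (array([ 0.50231324, -0.32223186,  0.02991181]), array([ 1.3, -0.6, -0.4, -0.9, -0.2]))
```

Console pose is about (0.530, 0.013) with yaw 192.9°, and the pin is at about (0.5025, −0.3217). Both agree with the given heights. Now I'll move to above the stub, jaws along console x.

Emit:
apply_moves(targets=[[[301,713,-40],[0,0,1.436]],[[301,713,-40],[0,0,1.436]],[[301,713,-40],[0,0,1.436]],[[301,713,-40],[0,0,1.436]],[[301,713,-40],[0,0,1.436]],[[301,713,-40],[0,0,1.436]],[[301,713,-40],[0,0,1.436]],[[301,713,-40],[0,0,1.436]]], hand=60)

```text
time_s: 1.9
tool_pos: [0.3847, -0.2385, 0.2022]
tool_rot: [180.0, 0.1, 89.7]
force: [0.8, 0.0, -0.5]
grip_width: 0.06
```

Emit:
apply_moves(targets=[[[145,343,-22],[0,0,0.23]],[[145,343,-22],[0,0,0.23]],[[145,343,-22],[0,0,0.23]],[[145,343,-22],[0,0,0.23]],[[145,343,-22],[0,0,0.23]],[[145,343,-22],[0,0,0.23]],[[145,343,-22],[0,0,0.23]],[[145,343,-22],[0,0,0.23]]])

```text
time_s: 2.7
tool_pos: [0.5298, 0.1081, 0.1803]
tool_rot: [179.9, -0.2, 102.9]
force: [0.8, 0.2, 0.1]
grip_width: 0.06
```

Emit:
apply_moves(targets=[[[0,-3,-40],[0,0,0]],[[0,-3,-80],[0,0,0]],[[0,-3,-105],[0,0,0]],[[0,-3,-113],[0,0,0]],[[0,-3,-113],[0,0,0]]])

```text
time_s: 3.2
tool_pos: [0.5286, 0.0996, 0.0663]
tool_rot: [-179.9, -0.0, 102.6]
force: [0.5, -0.4, 0.0]
grip_width: 0.0601
```

Emit:
apply_moves(targets=[[[0,0,0],[0,0,0]],[[0,0,0],[0,0,0]],[[0,0,0],[0,0,0]],[[0,0,0],[0,0,0]]], hand=0, squeeze=25)

```text
time_s: 3.6
tool_pos: [0.5298, 0.0996, 0.0678]
tool_rot: [179.9, 0.0, 102.5]
force: [-0.4, 0.6, 0.4]
grip_width: 0.0355
```

Run:
```python
from h import *
C=setup();q=(.52974,.01257,3.36647)
from cell import env
o=env.get_obs();print(o["force"],o["tool_pos"])
a=cv2.resize(C["top"][2][170:270,220:320,::-1],None,fx=4,fy=4);b=cv2.resize(C["side"][2][130:280,240:340,::-1],None,fx=4,fy=4)
im=np.zeros((600,800,3),np.uint8);im[:400,:400]=a;im[:,400:]=b;cv2.imwrite("pics/c2.png",im)
# stub path, angle t, grip at y=-90
for t in np.arange(0,1.81,.15):
    a=np.arctan2(28,66)+t;p=(45-71.7*np.cos(a),-90,58+71.7*np.sin(a));print(round(t,2),(w(q,p)[0]*1000-np.array(w(q,(-21,-90,86))[0]*1000)).round(0), np.hypot(*w(q,p)[0][:2]).round(3))
```

```text
[ 0.06161504 -0.35662298 -0.06919751] [0.52949688 0.09951919 0.06741245]
0.0 [0. 0. 0.] 0.54
0.15 [-5. -1. 10.] 0.536
0.3 [-11.  -3.  18.] 0.529
0.45 [-18.  -4.  26.] 0.522
0.6 [-27.  -6.  32.] 0.513
0.75 [-36.  -8.  37.] 0.504
0.9 [-46. -10.  41.] 0.494
1.05 [-56. -13.  43.] 0.483
1.2 [-66. -15.  44.] 0.472
1.35 [-77. -18.  43.] 0.462
1.5 [-87. -20.  40.] 0.451
1.65 [-97. -22.  36.] 0.441
1.8 [-106.  -24.   30.] 0.432
```

View pics/c2.png

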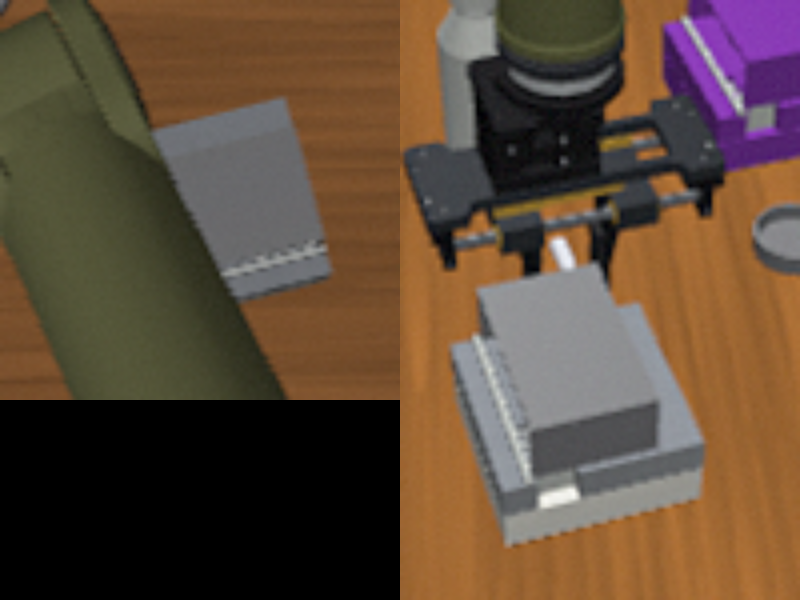

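The fingers straddle the stub (side crop, about (560,250)) and are still closing. I'll finish the grip.

Emit:
apply_moves(targets=[[[1,4,0],[0,0,0]],[[1,4,0],[0,0,0]],[[1,4,0],[0,0,0]],[[1,4,0],[0,0,0]],[[1,4,0],[0,0,0]],[[1,4,0],[0,0,0]]])

```text
time_s: 4.3
tool_pos: [0.5299, 0.1043, 0.0669]
tool_rot: [-180.0, -0.0, 102.6]
force: [-1.5, 2.1, 1.0]
grip_width: 0.0109
```

Emit:
apply_moves(targets=[[[-1,0,2.5],[0,0,0]],[[-2,0,5],[0,0,0]],[[-3.5,-1,7.5],[0,0,0]],[[-5,-1,10],[0,0,0]],[[-6,-1.5,12],[0,0,0]],[[-7.5,-2,14],[0,0,0]],[[-9,-2.5,16],[0,0,0]],[[-11,-3,18],[0,0,0]]])

```text
time_s: 5.1
tool_pos: [0.5202, 0.102, 0.0854]
tool_rot: [179.8, -0.1, 102.6]
force: [4.7, 5.1, -5.5]
grip_width: 0.0112
```

Emit:
apply_moves(targets=[[[-2,0,2],[0,0,0]],[[-4,-0.5,4],[0,0,0]],[[-5.5,-1,6],[0,0,0]],[[-7,-1,8],[0,0,0]],[[-9,-1.5,9.5],[0,0,0]],[[-11,-2,11],[0,0,0]],[[-13.5,-2.5,12.5],[0,0,0]],[[-16,-3,14],[0,0,0]]])

```text
time_s: 5.9
tool_pos: [0.5062, 0.0988, 0.1005]
tool_rot: [179.6, -0.0, 102.6]
force: [7.0, 4.4, -4.8]
grip_width: 0.0108
```

Emit:
apply_moves(targets=[[[-2,0,1.5],[0,0,0]],[[-4.5,-0.5,3],[0,0,0]],[[-7,-1,4],[0,0,0]],[[-9,-1.5,5],[0,0,0]],[[-11.5,-2,6],[0,0,0]],[[-14,-2.5,7],[0,0,0]],[[-16.5,-3,8],[0,0,0]],[[-19,-3.5,9],[0,0,0]]])

```text
time_s: 6.7
tool_pos: [0.4895, 0.0949, 0.111]
tool_rot: [179.3, 0.0, 102.5]
force: [9.0, 2.8, -0.8]
grip_width: 0.0115
```

Emit:
apply_moves(targets=[[[-2.5,-0.5,0.5],[0,0,0]],[[-5,-1,1],[0,0,0]],[[-7.5,-1.5,1.5],[0,0,0]],[[-10,-2.5,2],[0,0,0]],[[-12.5,-3,2.5],[0,0,0]],[[-15,-3.5,3],[0,0,0]],[[-17.5,-4,3],[0,0,0]],[[-20,-5,3],[0,0,0]]])

```text
time_s: 7.5
tool_pos: [0.4717, 0.0908, 0.116]
tool_rot: [179.0, 0.1, 102.6]
force: [8.5, 4.5, 6.3]
grip_width: 0.0113
```

Emit:
apply_moves(targets=[[[-3,-0.5,0],[0,0,0]],[[-5.5,-1,-0.5],[0,0,0]],[[-8,-2,-0.5],[0,0,0]],[[-11,-3,-1],[0,0,0]],[[-13.5,-3.5,-1.5],[0,0,0]],[[-16,-4,-2.5],[0,0,0]],[[-18.5,-4.5,-3],[0,0,0]],[[-21,-5,-4],[0,0,0]]])

```text
time_s: 8.3
tool_pos: [0.4499, 0.0859, 0.1124]
tool_rot: [179.2, 0.1, 102.6]
force: [4.3, 4.0, 18.8]
grip_width: 0.0112
```

Emit:
apply_moves(targets=[[[-2,-0.5,1],[0,0,0]],[[-4,-1,1.5],[0,0,0]],[[-6,-1.5,1.5],[0,0,0]],[[-8,-2,1],[0,0,0]],[[-10,-2.5,0.5],[0,0,0]],[[-12,-3,0],[0,0,0]],[[-13,-3,0],[0,0,0]]])

```text
time_s: 9.0
tool_pos: [0.4343, 0.082, 0.1088]
tool_rot: [179.4, 0.0, 102.6]
force: [10.2, 3.2, -8.1]
grip_width: 0.0109
```

Run:
```python
from h import *
C=setup()
from cell import env
o=env.get_obs();print(o["force"],o["tool_pos"],o["qpos"])
a=cv2.resize(C["top"][2][170:270,220:320,::-1],None,fx=4,fy=4);b=cv2.resize(C["side"][2][130:280,240:340,::-1],None,fx=4,fy=4)
im=np.zeros((600,800,3),np.uint8);im[:400,:400]=a;im[:,400:]=b;cv2.imwrite("pics/c3.png",im)
```

```text
[ 7.07909306  3.38997457 -6.79848331] [0.43338515 0.08180618 0.10835904] [ 34.42609957  -0.74804296 -47.65291006 118.43458413  -0.5855819
  61.61629115  -0.39815563]
```

View pics/c3.png

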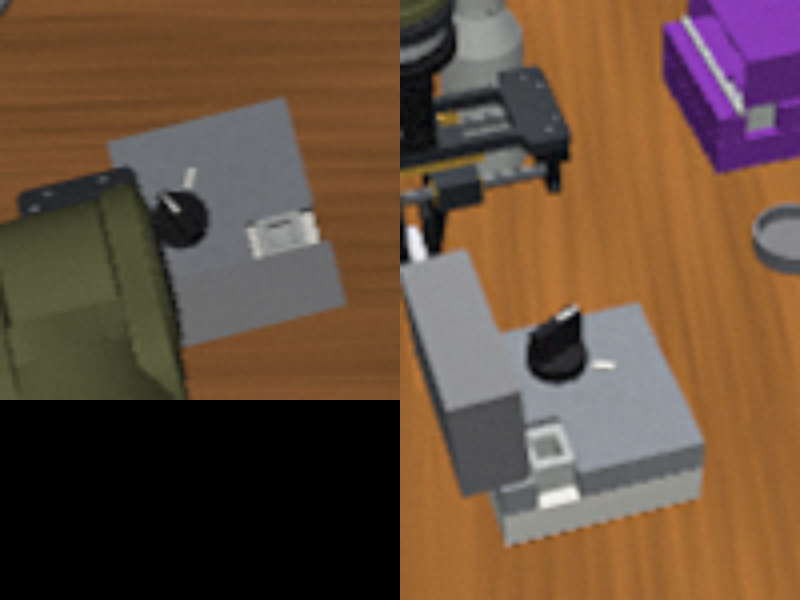

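The guard is at about 1.6 rad. The insert's socket shows in the side crop at (549,447), full-image px (277.2,241.7), and in the top view at px (291.7,228.3). I'll push a little nearer the stop.

Emit:
apply_moves(targets=[[[-2,-0.5,-0.5],[0,0,0]],[[-4,-1,-1.5],[0,0,0]],[[-6,-1.5,-2.5],[0,0,0]],[[-8,-2,-3.5],[0,0,0]],[[-9,-2,-4],[0,0,0]],[[-9,-2,-4],[0,0,0]]])

```text
time_s: 9.7
tool_pos: [0.4253, 0.0799, 0.1043]
tool_rot: [179.4, 0.0, 102.6]
force: [10.8, 4.7, -11.6]
grip_width: 0.0109
```

Run:
```python
from h import *
C=setup();q=(.52974,.01257,3.36647)
print(tri(C,[("side",(277.2,241.7)),("top",(291.75,228.25))]))
for n,uv in(("side",(277.2,241.7)),("top",(291.75,228.25))):print(n,tri(C,[(n,uv)],.055))
T=w(q,(29,40,55))[0];print(T,w(q,[(29,34,55),(29,46,55)]),proj(C,"side",w(q,[(29,34,55),(29,40,55),(29,46,55)])).round(1),proj(C,"top",w(q,[(29,34,55),(29,40,55),(29,46,55)])).round(1))
# knob disc foot centre, pointer
print("knob foot z67 proj",proj(C,"side",w(q,(3,-28,67))),proj(C,"top",w(q,(3,-28,67))),"bar top",proj(C,"side",w(q,(3,-28,93))))
a=cv2.resize(C["top"][2][170:270,220:320,::-1],None,fx=4,fy=4);b=cv2.resize(C["side"][2][170:270,240:340,::-1],None,fx=4,fy=4)
cv2.imwrite("pics/c4.png",np.hstack([a,b]))
```

```text
(array([ 0.51012186, -0.03364183,  0.05533977]), array([-0.5,  0.1, -0.1, -0.6]))
side (array([ 0.51140009, -0.03308562,  0.055     ]), array([0., 0., 0.]))
top (array([ 0.50849439, -0.03382545,  0.055     ]), array([-0.,  0.,  0.]))
[ 0.51038965 -0.03288948  0.055     ] [[ 0.50905173 -0.02704055  0.055     ]
 [ 0.51172757 -0.0387384   0.055     ]] [[276.1 239.9]
 [276.8 241.7]
 [277.5 243.4]] [[289.3 228.1]
 [291.4 227.6]
 [293.5 227.1]]
knob foot z67 proj [[279.01695067 217.05000396]] [[265.55270421 224.0788004 ]] bar top [[278.81138515 209.89542657]]
```

Emit:
apply_moves(targets=[[[0,0,0],[0,0,0]],[[0,0,0],[0,0,0]],[[0,0,0],[0,0,0]],[[0,0,0],[0,0,0]],[[0,0,40],[0,0,0]],[[0,0,85],[0,0,0]],[[0,0,110],[0,0,0]]], hand=40)

```text
time_s: 10.5
tool_pos: [0.4221, 0.0792, 0.2161]
tool_rot: [179.8, 0.1, 102.5]
force: [1.8, -0.5, -0.8]
grip_width: 0.0401
```

Emit:
apply_moves(targets=[[[50,-30,0],[0,0,-0.15]],[[80,-401,-20],[0,0,-1.564]],[[80,-401,-20],[0,0,-1.564]],[[80,-401,-20],[0,0,-1.564]],[[80,-401,-20],[0,0,-1.564]],[[80,-401,-20],[0,0,-1.564]],[[80,-401,-20],[0,0,-1.564]],[[80,-401,-20],[0,0,-1.564]]], hand=50)

```text
time_s: 11.3
tool_pos: [0.4979, -0.2968, 0.1942]
tool_rot: [-180.0, 0.1, 33.4]
force: [1.0, -0.8, 0.9]
grip_width: 0.0502
```

Emit:
apply_moves(targets=[[[0,-60,-20],[0,0,-0.4]],[[0,-60,-20],[0,0,-0.4]],[[0,-60,-20],[0,0,-0.4]],[[0,-60,-20],[0,0,-0.4]]])

```text
time_s: 11.7
tool_pos: [0.4977, -0.3551, 0.1736]
tool_rot: [-179.9, 0.1, 10.8]
force: [0.4, 0.2, 0.0]
grip_width: 0.0498
```

Emit:
apply_moves(targets=[[[5,33.5,0],[0,0,0.037]],[[5,33.5,-30],[0,0,0.037]],[[5,33.5,-60],[0,0,0.037]],[[5,33.5,-85],[0,0,0.037]],[[5,33.5,-100],[0,0,0.037]],[[5,33.5,-104],[0,0,0.037]],[[5,33.5,-104],[0,0,0.037]]])

```text
time_s: 12.4
tool_pos: [0.5036, -0.3208, 0.0706]
tool_rot: [-180.0, 0.0, 13.1]
force: [0.2, -0.5, 0.0]
grip_width: 0.0502
```

Emit:
apply_moves(targets=[[[0,0,0],[0,0,0]],[[0,0,0],[0,0,0]],[[0,0,0],[0,0,0]],[[0,0,0],[0,0,0]],[[0,0,0],[0,0,0]],[[0,0,0],[0,0,0]]], hand=0, squeeze=25)

```text
time_s: 13.0
tool_pos: [0.5035, -0.3207, 0.0705]
tool_rot: [-180.0, -0.0, 13.0]
force: [-0.3, 0.3, 0.9]
grip_width: 0.0131
```

Emit:
apply_moves(targets=[[[0,0,15],[0,0,0]],[[0,0,50],[0,0,0]],[[0,0,95],[0,0,0]],[[7,287,95],[0,0,0]],[[7,287,95],[0,0,0]],[[7,287,95],[0,0,0]],[[7,287,95],[0,0,0]],[[7,287,95],[0,0,0]]])

```text
time_s: 13.8
tool_pos: [0.5095, -0.0691, 0.1666]
tool_rot: [179.9, -0.1, 13.0]
force: [0.6, -0.0, -1.2]
grip_width: 0.0133
```

Emit:
apply_moves(targets=[[[0,37,0],[0,0,0]],[[0,37,0],[0,0,0]],[[0,37,-5],[0,0,0]],[[0,37,-5],[0,0,0]]])

```text
time_s: 14.2
tool_pos: [0.5092, -0.0356, 0.1601]
tool_rot: [180.0, 0.1, 12.9]
force: [-0.7, -0.1, -2.0]
grip_width: 0.0133
```

Run:
```python
from h import *
C=setup();q=(.52974,.01257,3.36647)
from cell import env
o=env.get_obs();print(o["force"],o["tool_pos"],o["tool_rot"],o["time_s"])
a=cv2.resize(C["top"][2][180:255,245:320,::-1],None,fx=5.3333,fy=5.3333,interpolation=cv2.INTER_CUBIC);b=cv2.resize(C["side"][2][160:260,240:307,::-1],None,fx=6,fy=6,interpolation=cv2.INTER_CUBIC)
im=np.zeros((600,802,3),np.uint8);im[:400,:400]=a;im[:,400:]=b;cv2.imwrite("pics/c5.png",im[:,:800])
t=o["tool_pos"]
for n in C: print(n,"foot",proj(C,n,t-[0,0,.0605]),"axis top",proj(C,n,t+[0,0,.0]))
```

```text
[ 0.67246284 -0.08251593 -0.9896588 ] [ 0.50937177 -0.03582953  0.16018794] [1.79990662e+02 4.24070740e-02 1.28272264e+01] 14.3
side foot [[275.98537067 230.39572247]] axis top [[275.3189286  212.57739284]]
top foot [[292.92858848 225.90362071]] axis top [[293.62994637 222.92338043]]
```

View pics/c5.png

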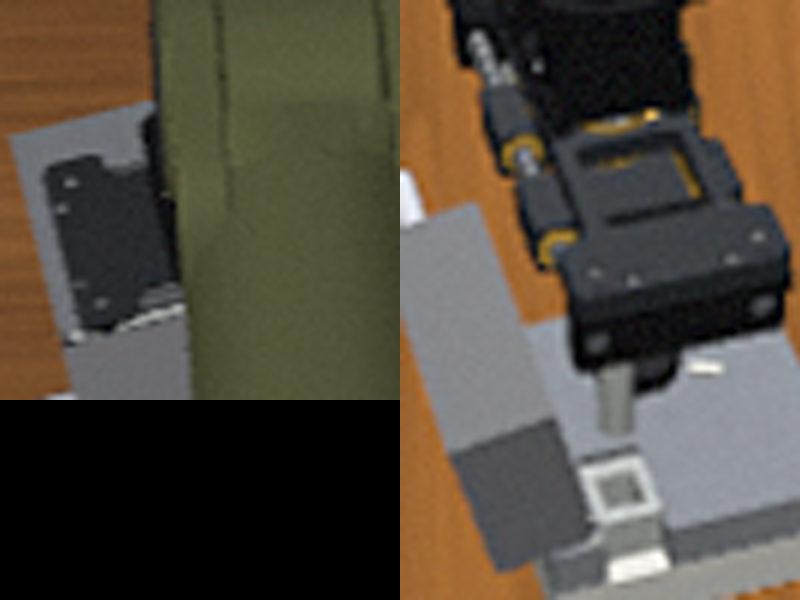

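Emit:
apply_moves(targets=[[[1,2.5,0],[0,0,0]],[[1,2.5,-15],[0,0,0]],[[1,2.5,-30],[0,0,0]],[[1,2.5,-40],[0,0,0]],[[1,2.5,-42],[0,0,0]],[[1,2.5,-42],[0,0,0]]])

```text
time_s: 14.9
tool_pos: [0.5101, -0.0314, 0.1176]
tool_rot: [-180.0, 0.1, 13.0]
force: [0.1, -0.0, -1.0]
grip_width: 0.0127
```

Run:
```python
from h import *
C=setup();q=(.52974,.01257,3.36647)
from cell import env
o=env.get_obs();t=o["tool_pos"];print(o["force"],t,o["tool_rot"],o["time_s"])
im=C["side"][2]
cv2.imwrite("pics/c6.png",cv2.resize(im[205:265,245:315,::-1],None,fx=10,fy=10,interpolation=cv2.INTER_CUBIC))
for z in(-.0605,-.04):
    print("axis",proj(C,"side",t+[0,0,z]))
for r in range(224,248,2): print(r,im[r,268:288].sum(1)//3)
```

```text
[ 0.02298602  0.52487936 -1.10506572] [ 0.51088835 -0.0314115   0.11862844] [ 1.79994757e+02 -2.46976074e-02  1.30039144e+01] 15.0
axis [[276.92352959 240.36716191]]
axis [[276.72487168 234.83811163]]
224 [123  46  20  32  30  34  28  28  34  29  35  37  33  30  27  31  25  20
  18  18]
226 [135  63   4  32  32  35  30  25  20  23  14   7  20  17  16  17  13  17
  20   9]
228 [144  80   0  14  23  24  30  26  13  16  15  19  13  18  23  16  20  18
  13  12]
230 [156  94   0  23  54  77  69  43  13  14  11  15  15  16   1  11   5   4
  23  41]
232 [167 120  27   5  13  10   5   5   2  12  28  38  75  95 113 118 135 159
 166 162]
234 [150 145  92  66  83  90  90 100 130 137 113 133 155 157 155 154 156 154
 152 154]
236 [ 98 115 108  88 102 106 107 124 128 127 102 164 176 151 152 153 152 154
 153 154]
238 [ 71 119 195 223 217 178 127 120 127 127  97 166 201 171 150 155 154 154
 152 153]
240 [ 77  86 157 199 179 129 108 123 130 126 104 129 189 195 165 153 153 153
 155 155]
242 [ 79  70  96 176 207 161 116 119 126 122 106  85 144 201 184 153 148 152
 154 153]
244 [ 80  79  70 125 193 201 157 150 167 183 181 193 208 211 206 170 149 155
 151 154]
246 [ 81  78  76 127 163 189 201 196 194 169 154 146 127 118 126 116 140 159
 155 157]
```

View pics/c6.png

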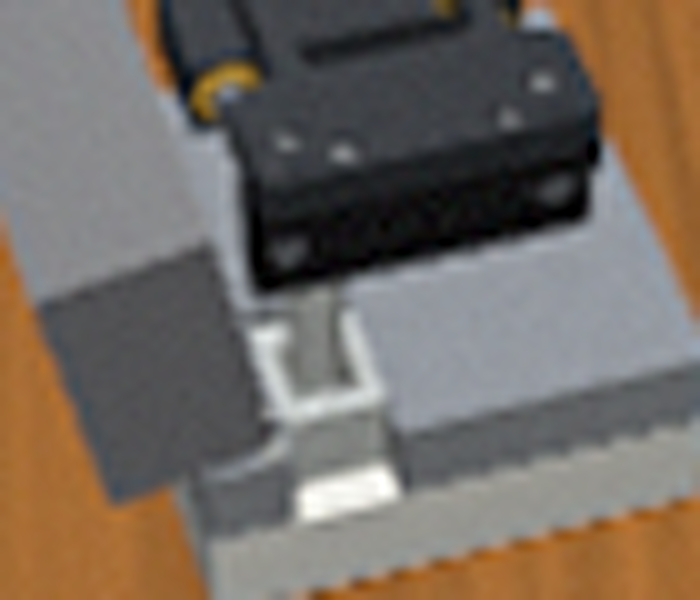

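Pin and socket line up in x: pin axis at column ≈276.3, ring centre ≈276.3. I'll nudge y by −1.5 mm and descend by feel.

Emit:
apply_moves(targets=[[[0,-1.5,-1],[0,0,0]],[[0,-1.5,-2],[0,0,0]],[[0,-1.5,-3.5],[0,0,0]],[[0,-1.5,-5],[0,0,0]],[[0,-1.5,-6],[0,0,0]],[[0,-1.5,-6],[0,0,0]]])

```text
time_s: 15.6
tool_pos: [0.5123, -0.0326, 0.1147]
tool_rot: [179.9, -0.2, 13.0]
force: [-1.8, 0.5, 10.4]
grip_width: 0.0131
```

Emit:
apply_moves(targets=[[[-0.5,0,0],[0,0,0]],[[-1,0,0],[0,0,0]],[[-1.5,0,0],[0,0,0]],[[-1.5,0,0],[0,0,0]]])

```text
time_s: 16.0
tool_pos: [0.5112, -0.0327, 0.1148]
tool_rot: [179.9, -0.2, 13.0]
force: [-1.0, 0.2, 9.9]
grip_width: 0.0131
```

Emit:
apply_moves(targets=[[[0,-0.5,0],[0,0,0]],[[0,-1,0],[0,0,0]],[[0,-1.5,0],[0,0,0]],[[0,-1.5,0],[0,0,0]]])

```text
time_s: 16.4
tool_pos: [0.5112, -0.0334, 0.1148]
tool_rot: [180.0, -0.3, 13.0]
force: [-0.7, 3.2, 9.7]
grip_width: 0.0128
```

Run:
```python
from h import *
from cell import env
for i in range(3):
    C=setup();o=env.get_obs();print(o["force"].round(2),o["wrist_torque"].round(3),(o["tool_pos"]*1000).round(2),o["tool_rot"].round(2))
im=C["side"][2];cv2.imwrite("pics/c7.png",np.hstack([cv2.resize(im[222:252,258:298,::-1],None,fx=20,fy=20,interpolation=cv2.INTER_CUBIC)]))
```

```text
[-0.5   2.2   9.35] [ 0.565  0.225 -0.042] [511.22 -33.36 114.82] [179.97  -0.26  13.03]
[ 0.11  2.43 10.65] [ 0.584  0.296 -0.001] [511.2  -33.35 114.8 ] [179.97  -0.26  13.03]
[ 0.39  2.07 10.25] [ 0.508  0.196 -0.039] [511.21 -33.36 114.8 ] [179.97  -0.26  13.03]
```

View pics/c7.png

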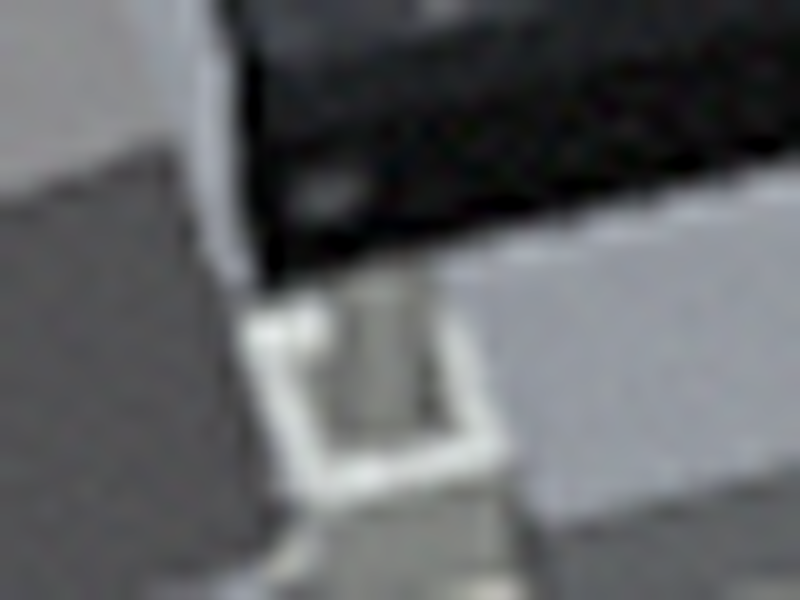

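Pin foot front edge at about y=430 in the crop, hole's front inner edge at about y=445. The pin sits on the rear rim and needs roughly 1.5 mm more toward −y.

Emit:
apply_moves(targets=[[[0,-0.5,0],[0,0,0]],[[0,-1,0],[0,0,0]],[[0,-1.5,0],[0,0,0]],[[0,-1.5,0],[0,0,0]]])

```text
time_s: 17.1
tool_pos: [0.5112, -0.034, 0.1148]
tool_rot: [-180.0, -0.3, 13.0]
force: [-1.0, 2.5, 10.1]
grip_width: 0.0133
```

Emit:
apply_moves(targets=[[[0,-0.5,0],[0,0,0]],[[0,-1,0],[0,0,0]],[[0,-1.5,0],[0,0,0]],[[0,-1.5,0],[0,0,0]]])

```text
time_s: 17.5
tool_pos: [0.5112, -0.0348, 0.1149]
tool_rot: [-179.9, -0.3, 13.1]
force: [-0.8, 5.0, 10.3]
grip_width: 0.0133
```

Emit:
apply_moves(targets=[[[-0.5,0,0],[0,0,0]],[[-1,0,0],[0,0,0]],[[-1.5,0,0],[0,0,0]],[[-1.5,0,0],[0,0,0]]])

```text
time_s: 17.9
tool_pos: [0.51, -0.0349, 0.1149]
tool_rot: [-179.9, -0.3, 13.1]
force: [-0.4, 3.9, 9.8]
grip_width: 0.0134
```

Dragging under load may tilt the pin in the pads. I'll lift off, grip firmer, and look.

Emit:
apply_moves(targets=[[[0,2,4],[0,0,0]],[[0,2,8],[0,0,0]],[[0,2,8],[0,0,0]],[[0,2,8],[0,0,0]]], squeeze=50)

```text
time_s: 18.3
tool_pos: [0.5073, -0.0359, 0.1201]
tool_rot: [180.0, 0.0, 13.0]
force: [0.2, 0.0, -0.8]
grip_width: 0.0123
```

Run:
```python
from h import *
from cell import env
C=setup();o=env.get_obs();t=o["tool_pos"];print(o["force"].round(2),o["wrist_torque"].round(3),(t*1000).round(2),o["tool_rot"].round(2))
im=C["side"][2];q=(.52974,.01257,3.36647)
v=cv2.resize(im[222:252,258:298,::-1],None,fx=20,fy=20,interpolation=cv2.INTER_CUBIC)
def px(P):
    u=proj(C,"side",P);return np.int32((u-[258,222]+.5)*20)
# predicted pin outline (green) at measured tool pose, predicted hole (red) at fit pose offset 0
a=np.linspace(0,2*np.pi,40)
circ=lambda z:np.c_[t[0]+.007*np.cos(a),t[1]+.007*np.sin(a),np.full(40,t[2]+z)]
cv2.polylines(v,[px(circ(-.0605))],True,(0,255,0),1)
cv2.polylines(v,[px(w(q,[(21,31.5,55),(37,31.5,55),(37,48.5,55),(21,48.5,55)]))],True,(0,0,255),1)
cv2.polylines(v,[px(w(q,[(16,24,55),(42,24,55),(42,56,55),(16,56,55)]))],True,(255,0,255),1)
cv2.imwrite("pics/c8.png",v)
```

```text
[-0.04  0.82 -0.29] [-0.044 -0.057 -0.   ] [507.23 -35.76 120.03] [-1.7999e+02  5.0000e-02  1.2970e+01]
```

View pics/c8.png

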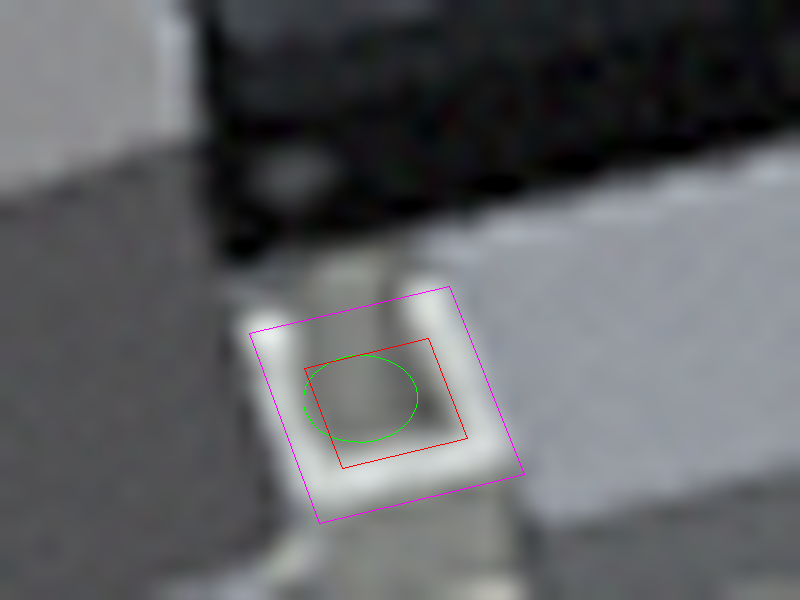

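The overlay shows the insert 1 px (≈3 mm) further from the camera than the track middle in my fit. The pin foot's predicted outline matches what I see to within about half a pixel. The socket is therefore at about (0.510, −0.031), so I had been searching the wrong way in y.

Emit:
apply_moves(targets=[[[3,5,0],[0,0,0]],[[3,5,0],[0,0,0]],[[3,5,-1],[0,0,0]],[[3,5,-3],[0,0,0]],[[3,5,-5],[0,0,0]],[[3,5,-6],[0,0,0]],[[3,5,-7],[0,0,0]],[[3,5,-7],[0,0,0]]])

```text
time_s: 19.2
tool_pos: [0.5105, -0.0305, 0.1132]
tool_rot: [-180.0, 0.0, 13.0]
force: [0.1, 0.1, -2.1]
grip_width: 0.0127
```

It dropped past the rim with no force. I'll continue down slowly.

Emit:
apply_moves(targets=[[[0,0,-1.5],[0,0,0]],[[0,0,-3],[0,0,0]],[[0,0,-4.5],[0,0,0]],[[0,0,-6],[0,0,0]],[[0,0,-7.5],[0,0,0]],[[0,0,-9],[0,0,0]],[[0,0,-9],[0,0,0]]])

```text
time_s: 19.9
tool_pos: [0.5104, -0.0303, 0.1041]
tool_rot: [-180.0, 0.0, 13.0]
force: [-0.2, 1.1, -1.9]
grip_width: 0.0124
```

Emit:
apply_moves(targets=[[[0,0,-1.5],[0,0,0]],[[0,0,-3],[0,0,0]],[[0,0,-4.5],[0,0,0]],[[0,0,-6],[0,0,0]],[[0,0,-7],[0,0,0]],[[0,0,-7],[0,0,0]]])

```text
time_s: 20.5
tool_pos: [0.5105, -0.0303, 0.0972]
tool_rot: [-180.0, 0.0, 13.0]
force: [-0.8, 1.0, -1.2]
grip_width: 0.0131
```

Emit:
apply_moves(targets=[[[0,0,-1],[0,0,0]],[[0,0,-2],[0,0,0]],[[0,0,-3],[0,0,0]],[[0,0,-4],[0,0,0]],[[0,0,-5],[0,0,0]],[[0,0,-5],[0,0,0]]])

```text
time_s: 21.1
tool_pos: [0.5111, -0.0303, 0.0933]
tool_rot: [180.0, -0.0, 13.0]
force: [-1.5, 2.0, 5.5]
grip_width: 0.0126
```

The pin is bottomed at TCP z = 0.0933, as predicted. I'll release and rise.

Emit:
apply_moves(targets=[[[0,0,0],[0,0,0]],[[0,0,0],[0,0,0]],[[0,0,0],[0,0,0]],[[0,0,0],[0,0,0]],[[0,0,25],[0,0,0]],[[0,0,60],[0,0,0]],[[0,0,100],[0,0,0]],[[0,0,120],[0,0,0]]], hand=28, squeeze=25)

```text
time_s: 21.9
tool_pos: [0.512, -0.0306, 0.2157]
tool_rot: [179.9, -0.2, 13.0]
force: [0.0, -0.1, -0.1]
grip_width: 0.0279
```

Run:
```python
from h import *
C=setup();q=(.52974,.01257,3.36647)
im=cv2.imread("pics/c3.png").min(2).astype(float)
for n,(x0,y0,x1,y1),o in(("top",(150,185,182,215),(220,170)),("side",(550,300,582,325),(240-100,130))):
    s=im[y0:y1,x0:x1];ys,xs=np.where(s>130);pts=np.c_[(xs+x0)/4+o[0]-.4,(ys+y0)/4+o[1]-.4]
    W=np.array([tri(C,[(n,p)],.093)[0][:2] for p in pts])
    m=W.mean(0);u,S,V=np.linalg.svd(W-m);d=V[0]*np.sign(V[0][0])
    k=w(q,(3,-28,93))[0][:2]
    print(n,len(pts),"line mean",m,"az line",np.degrees(np.arctan2(d[1],d[0])),"az from axis",np.degrees(np.arctan2(*(m-k)[::-1])),S/len(pts)**.5,(np.linalg.norm(m-k)))
print(k)
```

```text
top 44 line mean [0.52516558 0.04574812] az line 45.09156735296923 az from axis 54.96563728573482 [0.00217018 0.0007922 ] 0.008001973778975532
side 134 line mean [0.52710861 0.04613319] az line 37.61968708879381 az from axis 46.702349147161975 [0.00421525 0.00147114] 0.009531660221776964
[0.52057191 0.03919604]
```

Emit:
apply_moves(targets=[[[30,-230,60],[0,0,0]],[[30,-230,60],[0,0,0]],[[30,-230,60],[0,0,0]],[[30,-230,60],[0,0,0]],[[30,-230,60],[0,0,0]]], hand=40)

```text
time_s: 22.5
tool_pos: [0.5396, -0.2642, 0.2712]
tool_rot: [180.0, 0.1, 12.8]
force: [1.1, 0.4, 0.3]
grip_width: 0.0399
```

Run:
```python
from h import *
from cell import env
C=setup();q=(.52974,.01257,3.36647)
print(env.get_obs()["tool_pos"],env.get_obs()["time_s"])
v=cv2.resize(C["top"][2][190:250,240:310,::-1],None,fx=8,fy=8,interpolation=cv2.INTER_CUBIC)[:, :400]
s=cv2.resize(C["side"][2][190:250,250:300,::-1],None,fx=8,fy=8,interpolation=cv2.INTER_CUBIC)
a=np.linspace(0,2*np.pi,50)
for im,n,o in((v,"top",(240,190)),(s,"side",(250,190))):
    for r,z in((20,67),):
        cv2.polylines(im,[np.int32((proj(C,n,w(q,np.c_[3+r*np.cos(a),-28+r*np.sin(a),np.full(50,z)]))-o+.5)*8)],True,(0,255,0),1)
cv2.imwrite("pics/c9.png",np.hstack([v,s]))
```

```text
[ 0.53908817 -0.2686402   0.27102358] 22.6
```

View pics/c9.png

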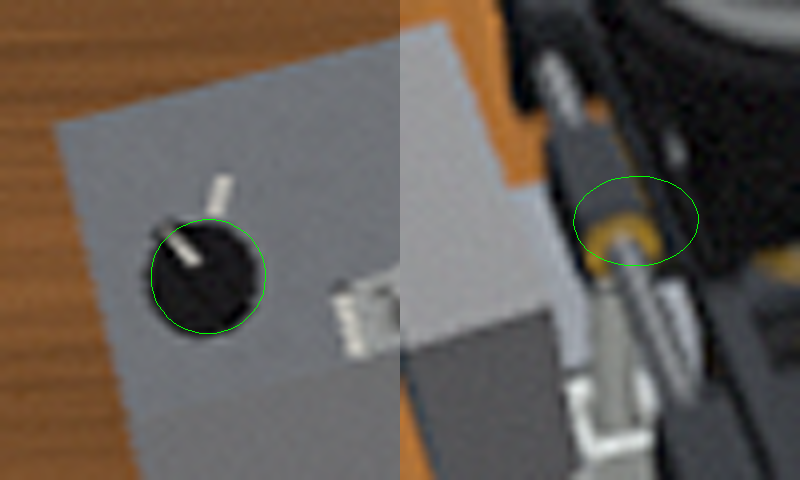

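The top view shows the pointer line from (163,228) to (200,265), about 44° azimuth, so the knob joint is at about 0.05. The mark is near (220,195) and the knob disc matches the predicted circle to about 1 mm. The side view shows the pin standing in the socket. Next is the knob.

Emit:
apply_moves(targets=[[[-19,308,-50],[0,0,0.545]],[[-19,308,-50],[0,0,0.545]],[[-19,308,-50],[0,0,0.545]],[[-19,308,-50],[0,0,0.545]],[[-19,308,-50],[0,0,0.545]],[[-19,308,-50],[0,0,0.545]],[[-19,308,-50],[0,0,0.545]],[[-19,308,-50],[0,0,0.545]]], hand=34)

```text
time_s: 23.4
tool_pos: [0.5201, 0.0508, 0.2211]
tool_rot: [-179.9, 0.1, 44.6]
force: [0.2, -0.6, -0.2]
grip_width: 0.0342
```

Emit:
apply_moves(targets=[[[0,0,0],[0,0,0]],[[0,0,0],[0,0,0]]])

```text
time_s: 23.6
tool_pos: [0.5218, 0.045, 0.222]
tool_rot: [180.0, 0.1, 44.0]
force: [-0.3, -0.1, -0.7]
grip_width: 0.0342
```

Emit:
apply_moves(targets=[[[-1.5,-5,-40],[0,0,0]],[[-1.5,-5,-80],[0,0,0]],[[-1.5,-5,-110],[0,0,0]],[[-1.5,-5,-130],[0,0,0]],[[-1.5,-5,-140],[0,0,0]],[[-1.5,-5,-140],[0,0,0]]])

```text
time_s: 24.2
tool_pos: [0.5194, 0.041, 0.0812]
tool_rot: [-179.9, 0.1, 44.1]
force: [0.2, -0.0, 0.2]
grip_width: 0.0342
```

Emit:
apply_moves(targets=[[[0,0,0],[0,0,0]],[[0,0,0],[0,0,0]],[[0,0,0],[0,0,0]],[[0,0,0],[0,0,0]],[[0,0,0],[0,0,0]],[[0,0,0],[0,0,0]]], hand=0, squeeze=30)

```text
time_s: 24.8
tool_pos: [0.5205, 0.043, 0.0833]
tool_rot: [180.0, -0.0, 44.2]
force: [-1.6, 1.3, 5.4]
grip_width: 0.0093
```

Emit:
apply_moves(targets=[[[0.5,1,0],[0,0,-0.08]],[[0.5,1,0],[0,0,-0.16]],[[0.5,1,0],[0,0,-0.24]],[[0.5,1,0],[0,0,-0.32]],[[0.5,1,0],[0,0,-0.4]],[[0.5,1,0],[0,0,-0.48]],[[0.5,1,0],[0,0,-0.56]],[[0.5,1,0],[0,0,-0.64]]])

```text
time_s: 25.6
tool_pos: [0.5209, 0.0425, 0.0832]
tool_rot: [179.9, -0.0, 7.4]
force: [-1.6, -1.3, 5.0]
grip_width: 0.0097
```

Emit:
apply_moves(targets=[[[0,0,0],[0,0,-0.08]],[[0,0,0],[0,0,-0.16]],[[0,0,0],[0,0,-0.24]],[[0,0,0],[0,0,-0.3]],[[0,0,0],[0,0,-0.34]],[[0,0,0],[0,0,-0.355]],[[0,0,0],[0,0,-0.355]],[[0,0,0],[0,0,-0.355]]])

```text
time_s: 26.4
tool_pos: [0.5209, 0.042, 0.0832]
tool_rot: [179.9, -0.1, -12.8]
force: [-1.6, -2.2, 6.9]
grip_width: 0.0097
```

Emit:
apply_moves(targets=[[[0,0,0],[0,0,0]],[[0,0,0],[0,0,0]],[[0,0,0],[0,0,0]],[[0,0,0],[0,0,0]],[[0,0,40],[0,0,0]],[[0,0,85],[0,0,0]],[[0,0,130],[0,0,0]],[[0,0,160],[0,0,0]]], hand=34)

```text
time_s: 27.2
tool_pos: [0.5215, 0.0439, 0.2457]
tool_rot: [-180.0, -0.2, -12.8]
force: [0.3, -0.6, 0.9]
grip_width: 0.0338
```

Emit:
apply_moves(targets=[[[20,-320,60],[0,0,0]],[[20,-320,60],[0,0,0]],[[20,-320,60],[0,0,0]],[[20,-320,60],[0,0,0]],[[20,-320,60],[0,0,0]],[[20,-320,60],[0,0,0]],[[20,-320,60],[0,0,0]]])

```text
time_s: 27.9
tool_pos: [0.5395, -0.2823, 0.3024]
tool_rot: [179.9, -0.0, -13.1]
force: [0.2, -0.6, -0.1]
grip_width: 0.0337
```

Run:
```python
from h import *
from cell import env
C=setup();q=(.52974,.01257,3.36647)
print(env.get_obs()["tool_pos"],env.get_obs()["time_s"])
v=cv2.resize(C["top"][2][190:250,240:310,::-1],None,fx=8,fy=8,interpolation=cv2.INTER_CUBIC)[:, :400]
s=cv2.resize(C["side"][2][170:250,250:300,::-1],None,fx=7.5,fy=7.5,interpolation=cv2.INTER_CUBIC)
o=np.zeros((600,400+s.shape[1],3),np.uint8);o[:480,:400]=v;o[:,400:]=s;cv2.imwrite("pics/c10.png",o)
# expected pointer line / guard top edge
for a in (.36,.45,.54):
    e=[(3-r*np.cos(a),-28+r*np.sin(a),93) for r in(4,18)];print(a,((proj(C,"top",w(q,e))-[240,190]+.5)*8).round(0).tolist())
```

```text
[ 0.53937996 -0.28254286  0.30191806] 28.0
0.36 [[207.0, 255.0], [212.0, 215.0]]
0.45 [[208.0, 255.0], [217.0, 216.0]]
0.54 [[209.0, 256.0], [221.0, 217.0]]
```

View pics/c10.png

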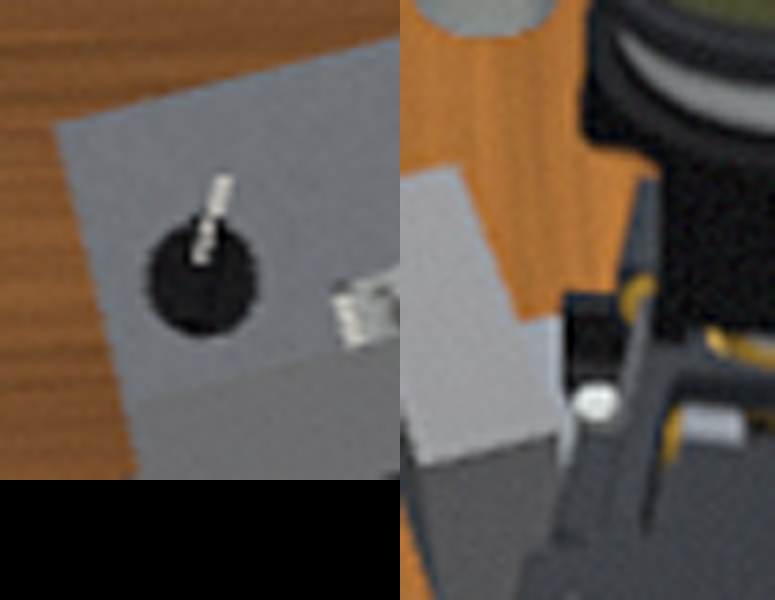

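The pointer line (200,262)→(213,218) meets the mark, which ends at about (228,178). The pin top shows at side crop (595,400), and the guard is up. Now a numeric check of the pointer angle, pin top height and guard angle.

Run:
```python
from h import *
from cell import env
C=setup();q=(.52974,.01257,3.36647)
im=C["top"][2].min(2).astype(float);big=cv2.resize(im,None,fx=4,fy=4,interpolation=cv2.INTER_CUBIC)
old=cv2.imread("pics/c9.png").min(2)  # x8 crop, before the turn: mark alone
def ang(src,box,f,o,z,th=140):
    x0,y0,x1,y1=box;ys,xs=np.where(src[y0:y1,x0:x1]>th);p=np.c_[(xs+x0+.5)/f+o[0]-.5,(ys+y0+.5)/f+o[1]-.5]
    W=np.array([tri(C,[("top",u)],z)[0][:2] for u in p[::3]]);m=W.mean(0);d=np.linalg.svd(W-m)[2][0];d*=np.sign(d[0])
    k=w(q,(3,-28,0))[0][:2]
    return len(p),np.degrees(np.arctan2(d[1],d[0])).round(1),m.round(4),"dir from axis",np.degrees(np.arctan2(*(m-k)[::-1])).round(1)
print("want az",np.degrees(q[2]-np.pi-.45))
new=cv2.imread("pics/c10.png").min(2)
print("mark",ang(old,(200,165,245,218),8,(240,190),.056,170))
print("pointer before",ang(old,(150,215,210,272),8,(240,190),.093))
print("pointer now",ang(new,(185,222,222,272),8,(240,190),.093))
print("mark+pointer joint now, mark part",ang(new,(200,165,245,205),8,(240,190),.056,170))
print("pin top side px exp",proj(C,"side",[.5103,-.0305,.121]),"seen ~(276,223)")
for t in(1.2,1.37,1.5,1.6,1.75):
    a=np.arctan2(44,80)+t;r=.0913
    print(t,proj(C,"side",w(q,[(45-r*1e3*np.cos(a),y,58+r*1e3*np.sin(a)) for y in(-63,63)])).round(1).tolist())
```

```text
want az -12.898577923480794
mark (275, np.float64(-17.1), array([0.5507, 0.035 ]), 'dir from axis', np.float64(-8.0))
pointer before (223, np.float64(33.7), array([0.5256, 0.0459]), 'dir from axis', np.float64(52.9))
pointer now (160, np.float64(-14.8), array([0.5306, 0.0392]), 'dir from axis', np.float64(-0.2))
mark+pointer joint now, mark part (202, np.float64(-18.3), array([0.5524, 0.0346]), 'dir from axis', np.float64(-8.3))
pin top side px exp [[276.02428663 222.62301667]] seen ~(276,223)
1.2 [[253.3, 189.0], [266.7, 224.9]]
1.37 [[247.4, 191.3], [260.3, 227.4]]
1.5 [[243.1, 193.5], [255.6, 229.7]]
1.6 [[240.1, 195.4], [252.3, 231.8]]
1.75 [[235.9, 198.7], [247.7, 235.2]]
```

```bash
python3 -c "
from cell import env
o=env.get_obs();print(o['force'].round(2),o['time_s']);print(env.sign_off())"
```

```text
[-0.74  0.   -0.7 ] 28.1
the job is handed in; nothing more can be done
None
```

The job is handed in at 28.1 s: the guard is up, the stay pin is in the socket and the knob is on the mark. No verdict was reported, so the results below are my own checks.

- **Guard:** I swung it by its side stub to about 1.77 rad (estimated from the arm position) and released it. The last side view shows it still open, beyond about 1.3 rad.
- **Pin:** It bottomed in the socket at the expected height with about 5 N. Its top now appears within 1 px of where a fully seated pin should be. My first tries landed on the insert's rim at about 10 N, because the insert was about 2 mm from where I first placed it.
- **Knob:** I turned it clockwise until the gripper was at −12.8° azimuth; the mark should be at −12.9°. In the last picture the pointer line runs into the mark.
- **Disagreement:** Measured from that picture, the pointer is at −14.8° and the mark at −17° to −18°. I take these short-line readings as good to a few degrees. The picture reading before the turn (34°) was about 10° off the gripper's 44°.
- **At hand-in:** The gripper was about 0.3 m from the box and read under 1.1 N. I worked clear of the bottle, lens cap and prism but did not re-measure their positions.

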